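Clamp a tile in the decorating jig

ROBOT

A 6-joint arm with a two-finger parallel gripper is mounted at the origin on the work surface. World frame = base frame: x ahead of the robot, y to its left, z up, the work surface at z = 0. Lengths are in mm, angles in rad, forces in N, time in s.
With the tool pointing down it reaches from about 275 to 875 mm from the base axis. Payload 12.5 kg.
Tool frame: the origin (TCP) lies at the very end of the fingers, on their centre line; the grasp point (between the pads) lies 19 mm behind it (pinch_z is the distance from the TCP to the grasp point, in mm); z points along the fingers, y is the line along which they close (so a half turn about z gives the same grasp; the last joint's range is limited). The gripper opens to 85 mm and grips with 20 to 120 N. Pads are 22 mm wide; open, the fingers measure 114 mm over their backs; the gripper's body (76 mm by 85 mm) begins 54 mm behind the grasp point. The pads swing forward as they close: fully open they stand 13 mm farther back than shut.
Start: joints at [1.195, 0.351, 1.652, -0, 1.139, -0.085], TCP at [157.664, 526.903, 231.29] pointing down, gripper open.
Joint ranges: [-2.75, 2.75], [-0.79, 2.1], [0.01, 2.65], [-1.57, 4.71], [0.07, 3.14], [-2.87, 2.87]. Speed limits (rad/s): [2.22, 2.22, 2.79, 3.14, 3.14, 3.14].

INTERFACE

Orientations are given as a unit quaternion [w, x, y, z].
In Python, from station import * gives the robot as it stands. The module is installed in compiled form; this text tells all that it offers.
- The arm moves only by the tool step_arm, never from a script. Its argument "targets" is a list of rows, each an object with "dr": the turn, a rotation vector about the tool's x, y, z in units of 360 degrees (1.0 is 360 degrees), a list of three; "delta_pos": the shift along the tool's x, y, z in units of 0.75 m (1.0 is 0.75 m), a list of three; "fingers": the finger opening in mm, from 0 to 85.4. A call has 1 to 20 rows; each row is the pose to reach, as a shift and turn from the pose commanded when the call began, along the tool's axes at that moment, turning the shorter way round; what a row does not reach only later rows make up. A row lasts 1/10 s, in which the tool goes at most 50 mm and 8.59 degrees, less where a joint would pass 70% of its speed; a pose out of reach is approached as far as the arm can. A call with a number of a shift or a turn outside -1 to 1 is refused whole. A call with a gripper value outside its range is refused whole. The fingers move at their own pace and stop on an object; "grip_force" is the grip in N (left out, the last holds). Time passes only in rows, so rows that repeat a pose let the fingers close. It gives the time, the measured TCP pose, the force, the opening and the grip force at its end, in the units of the state.
- get_state(): the state, without advancing time (a new reading comes with each control period).
- grab_frame(name): name is "scene" or "top"; returns a dict with "frame" (400x640x3 uint8, blue, green, red), "fovy" (degrees; the focal length in pixels is half the picture's height over the tangent of half this angle, whatever the lens; pixels are square), "cx", "cy" (the principal point, pixels), "k1" (the pictures are not rectified: a ray, as slopes to the right and down, at radius r is drawn at 1 + k1 r^2 times it, then the intrinsics apply), "view" (4x4, takes a point from world to camera coordinates). Camera axes: x right, y down, z forward; pixel columns grow to the right and rows downward; lengths in mm; the calibration is good to about 2 mm. A picture is of the moment at which its call begins. There is no depth.
- hand_in(): hands the job in; it is judged then, once.
The state is a dict: "t": time; "qpos": joint angles; "dq": joint speeds; "tau": joint torques, N m; "position": TCP position; "tcp_rot": TCP orientation; "contact_force": force on the tool from outside, world axes, zero at the start; "torque": the same for the moment, N m; "finger_gap": finger opening in mm; "gripper_force": force on a finger pad.
Only numpy, scipy, OpenCV 4.12 (cv2) and the standard library are available. Lean on these libraries where they do the work, as an engineer would, in place of code of your own. Each camera call takes 0.05 s, during which the arm holds its last target. There are 200 camera calls.

TASK

Push the tile that lies in the wooden jig along its channel until it is fully home against the back fence, and only then flip the lever of the hold-down clamp over so that it snaps shut and its rubber pad presses on the tile. Do it by pushing with the fingers: do not lift the tile, and leave the other things on the jig and the table where they are.

Things in the scene. Friction and masses are not known exactly. Their poses are not given: they have to be found in the camera images.
- jig: Fixed plywood board, 275 x 230 x 18 mm, on the table; place and yaw vary. Origin: on the underside, below the centre of a tile that is home; x points along the tile's channel to the back fence, z up. Board: x -160 to +115, y +-115 mm. Two side rails, 10 mm high above the board, x -160 to +45, inner faces y +-47; fence 12 mm high, face at x = +45, back at x = +61.
- home (a point): Point on the board's top (18 mm above the table), same axes as the jig: where the centre of the tile's underside lies when the tile is home against the fence.
- tile: Loose square terracotta tile, 90 x 90 x 14 mm, 0.2 to 0.4 kg, lying flat on the jig in the channel between the rails (4 mm play across), 30 to 80 mm short of home at the start. Origin: centre of its underside; z up, axes nearly along the jig's.
- lever (a joint): Clamp lever angle, rad: 0 = open (start); grows as the handle swings over the top towards the tile (jig -x). Two-position toggle: a spring drives it back to 0 below 0.52 and snaps it on to shut above. With the tile home it rests on it at about 1.01; stop at 1.05. About 2 N at the handle takes it past centre.
- handle_tip (a point): Centre of the rounded top end of the lever's black round handle (19 mm thick, upper 42 mm; 10 mm steel rod below), 80 mm from the pivot. Open, it leans 30 deg from upright away from the tile (jig +x), tip 40 mm beyond the pivot, 132 mm above the table; shut, it leans 30 deg towards the tile. Push it to jig -x from its far side, where the space is clear.
- pivot (a point): The lever's pivot behind the fence: jig x = 85 mm, y = 0, 63 mm above the table; axis along the jig's y. It sits between two fixed steel cheeks, 32 mm over their outsides, jig x 72 to 98 mm, tops 72 mm above the table.
- pad: Round rubber pad, 20 mm across, 16 mm tall, on the lever's arm, swings with it, sprung (gives up to 4 mm). Origin: centre of its pressing face. Open, it is raised about 84 mm above the board, 63 mm from the pivot on the tile's side, clear of the tile; shut, it bears on the tile's top about 65 mm from the pivot, 20 mm beyond the tile's centre.
- glaze_jar: Bystander: small lidded jar, 36 mm across, 42 mm tall, loose on the jig beside a rail. Origin: centre of its underside.
- rib: Bystander: loose flat wooden potter's rib, 75 x 34 x 8 mm, on the jig beside the other rail. Origin: centre of its underside.
- bowl: Bystander: small white bowl, 96 mm across, 45 mm tall, on the table. Origin: centre of its underside.
- cup: Bystander: terracotta cup, 68 mm across, 70 mm tall, on the table. Origin: centre of its underside.
- big_jar: Bystander: lidded jar, 60 mm across, 75 mm tall, on the table. Origin: centre of its underside.
- brush: Bystander: brush, 170 mm long, lying on the table.
- spare_tile: Bystander: spare terracotta tile, 90 x 90 x 14 mm, flat on the table, away from the jig. Origin: centre of its underside.
Not all that is in view belongs to the job. What is shaped like the tile but blue or grey is not meant.

How it is judged:
By the outcome, as a careful person would: the job done as asked, in the order asked, and still so for the second after the job is handed in, with the robot touching nothing.
It also fails if it takes over 42 s, if anything falls off the work surface, if the arm or the gripper's body presses on something with over 40 N, if the wrist force passes 120 N, or if a joint passes its speed limit or range.

## Working session

There is one attempt and no reset: what is moved stays moved. The work goes in short steps, Python scripts to look and compute and a tool call to move; the robot and the scene stay as the last step left them, time stands still between calls to the robot, and variables do not carry over. Pictures are saved under pics/ and viewed, at most 10 in all, crops included, and the job is handed in when it is done.

Besides the shell and the picture viewer there is one more tool, called after ">>>" as name(argument=value, ...), one argument or row to a line, values as JSON. step_arm: Moves the arm, as the interface text tells. Shifts and turns lie within -1 to 1; 1 stands for 0.75 m of shift or 360 degrees of turn. Its arguments: {"type":"object","properties":{"targets":{"type":"array","items":{"type":"object","properties":{"dr":{"type":"array","items":{"type":"number"}},"delta_pos":{"type":"array","items":{"type":"number"}},"fingers":{"type":"number"}}}},"grip_force":{"type":"number"}},"required":["targets"]}

```bash
mkdir -p pics
cat > h.py <<'E'
import numpy as np, cv2
from station import *
def snap(n,save=None):
    f=grab_frame(n)
    if save: cv2.imwrite('pics/'+save,f['frame'])
    return f
def K(f):
    h=f['frame'].shape[0]; a=h/2/np.tan(np.radians(f['fovy'])/2)
    return np.array([[a,0,f['cx']],[0,a,f['cy']],[0,0,1.]]),np.array([f['k1'],0,0,0,0.])
def ray(f,px,z):
    k,d=K(f); p=cv2.undistortPoints(np.float64(px).reshape(-1,1,2),k,d).reshape(-1,2)
    V=np.array(f['view']);R=V[:3,:3];o=-R.T@V[:3,3]
    D=np.c_[p,np.ones(len(p))]@R
    return o+D*((z-o[2])/D[:,2])[:,None]
def proj(f,P):
    k,d=K(f);V=np.array(f['view'])
    return cv2.projectPoints(np.float64(P).reshape(-1,1,3),cv2.Rodrigues(V[:3,:3])[0],V[:3,3],k,d)[0].reshape(-1,2)
E
python3 - <<'E'
from h import *
for n in('scene','top'):
    f=snap(n,n+'0.png'); V=np.array(f['view']); print(n,-V[:3,:3].T@V[:3,3],V[2,:3],f['k1'])
s=get_state();print(s['t'],s['position'],s['tcp_rot'],s['contact_force'],s['finger_gap'])
E
```

```text
scene [1065.75100683  520.34703686  961.27780782] [-0.48180967 -0.47366433 -0.73722557] 0.028926820580640562
top [ 366.38534376  -39.92884913 1578.76585437] [ 0.07916764  0.0128461  -0.99677854] -0.13681055762098046
0.1 [157.53702473 526.64375951 230.80342932] [-1.15814507e-04  1.44872708e-01  9.89450162e-01 -5.11697235e-04] [-0.22146413  0.0288094   0.40415733] 85.43113084789817
```

View pics/top0.png

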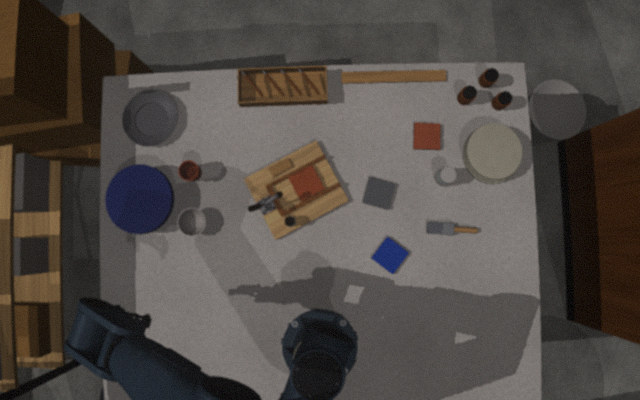

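View pics/scene0.png

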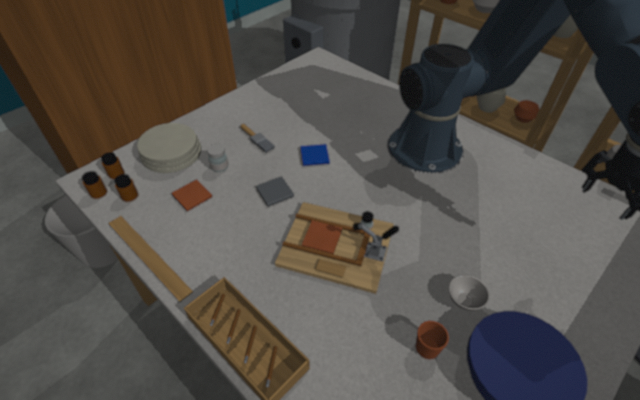

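Top view: jig board at about (298,188). The tile candidates are the terracotta one in the jig at (307,181) and the spare at (427,136) on the bare table; blue (391,254) and grey (380,192) are not meant. The one in the channel fits. The lever's black handle points left-down at (255,206), so jig +x is to the left-down.

Run:
```python
from h import *
f=snap('top'); g=snap('scene')
def big(m):
    c=max(cv2.findContours(m.astype(np.uint8),0,2)[0],key=cv2.contourArea);return c
def masks(f,box):
    x0,y0,x1,y1=box
    h=cv2.cvtColor(f['frame'],cv2.COLOR_BGR2HSV); 
    r=np.zeros(h.shape[:2],bool); r[y0:y1,x0:x1]=1
    wood=r&(h[...,1]>70)&(h[...,2]>50)
    wood=cv2.morphologyEx(wood.astype(np.uint8),cv2.MORPH_CLOSE,np.ones((9,9)))
    red=r&(h[...,0]<10)&(h[...,1]>140)
    return wood,red
out=[]
for F,box,n in((f,(225,125,365,250),'top'),(g,(260,190,410,300),'scene')):
    w,r=masks(F,box); cw=big(w);cr=big(r)
    for c,z,nm in((cw,18,'board'),(cr,32,'tile')):
        P=ray(F,c.reshape(-1,2),z)[:,:2].astype(np.float32)
        (cx,cy),s,a=cv2.minAreaRect(P); print(n,nm,cx,cy,s,a)
    im=F['frame'].copy(); im=cv2.convertScaleAbs(im,alpha=1.6)
    x0,y0,x1,y1=box; im=cv2.resize(im[y0:y1,x0:x1],None,fx=4,fy=4,interpolation=2)
    for c,col in((cw,(0,255,0)),(cr,(255,255,0))):
        cv2.polylines(im,[((c-[x0,y0])*4+2).astype(np.int32)],True,col,1)
    out.append(cv2.copyMakeBorder(im,0,0,0,max(0,610-im.shape[1]),0))
cv2.imwrite('pics/t1.png',out[0]);cv2.imwrite('pics/s1.png',out[1])
```

```text
top board 518.7103881835938 62.71913146972656 (230.50132751464844, 276.1153259277344) 26.34479331970215
top tile 536.8421020507812 27.251171112060547 (92.96307373046875, 87.0528335571289) 26.311140060424805
scene board 525.1493530273438 66.80026245117188 (234.5270538330078, 275.75335693359375) 26.440139770507812
scene tile 533.1866455078125 34.260406494140625 (74.26618194580078, 71.96757507324219) 26.25925636291504
```

View pics/t1.png

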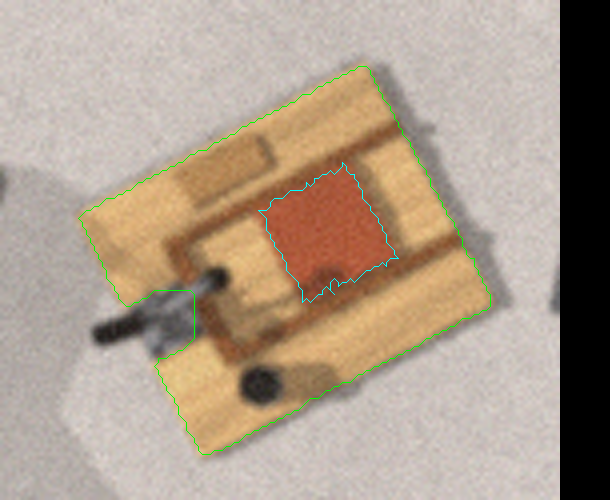

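View pics/s1.png

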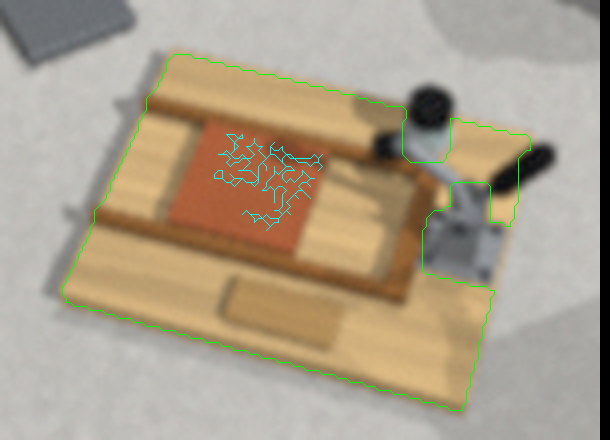

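Crops: the tile's outline in the top crop runs (343,163)–(398,258)–(303,300)–(260,211), lying between the brown rails, so it is the right one. The pad at (215,278), lever tip (100,333), rib (225,165) and jar (262,385) are all clear of the channel's rear end.

```bash
cat >> h.py <<'E'
from scipy.spatial.transform import Rotation as Ro
YAW=np.radians(116.34); U=np.array([np.cos(YAW),np.sin(YAW),0]); W=np.array([-U[1],U[0],0])
O=np.array([520,63.5,0])+22.5*U
def jig(x,y,z): return O+x*U+y*W+[0,0,z]
def tojig(p): d=np.array(p)-O; return np.round([d@U,d@W,d[2]],1)
def st():
    s=get_state();q=np.array(s['tcp_rot']);return s,Ro.from_quat(q[[1,2,3,0]])
def go(p,tilt=0):
    s,R=st(); T=Ro.from_matrix(np.c_[U,-W,[0,0,-1]])*Ro.from_euler('y',tilt,degrees=True)
    print('delta_pos',np.round(R.inv().apply(p-np.array(s['position']))/750,4),'dr',np.round((R.inv()*T).as_rotvec()/(2*np.pi),4))
def rep():
    s,R=st();print('t',s['t'],'jig',tojig(s['position']),'F jig',np.round([np.dot(s['contact_force'],U),np.dot(s['contact_force'],W),s['contact_force'][2]],1),'gap',s['finger_gap'])
E
python3 -c "
from h import *
go(jig(-138,0,190))"
```

```text
delta_pos [-0.7451 -0.5658  0.055 ] dr [-1.000e-04  0.000e+00  1.306e-01]
```

>>> step_arm(
  targets=[
    {"delta_pos": [-0.745,-0.566,0.055],"dr": [0,0,0.1306],"fingers": 25},
    {"delta_pos": [-0.745,-0.566,0.055],"dr": [0,0,0.1306],"fingers": 25},
    {"delta_pos": [-0.745,-0.566,0.055],"dr": [0,0,0.1306],"fingers": 25},
    {"delta_pos": [-0.745,-0.566,0.055],"dr": [0,0,0.1306],"fingers": 25},
    {"delta_pos": [-0.745,-0.566,0.055],"dr": [0,0,0.1306],"fingers": 25},
    {"delta_pos": [-0.745,-0.566,0.055],"dr": [0,0,0.1306],"fingers": 25},
    {"delta_pos": [-0.745,-0.566,0.055],"dr": [0,0,0.1306],"fingers": 25},
    {"delta_pos": [-0.745,-0.566,0.055],"dr": [0,0,0.1306],"fingers": 25},
    {"delta_pos": [-0.745,-0.566,0.055],"dr": [0,0,0.1306],"fingers": 25},
    {"delta_pos": [-0.745,-0.566,0.055],"dr": [0,0,0.1306],"fingers": 25},
    {"delta_pos": [-0.745,-0.566,0.055],"dr": [0,0,0.1306],"fingers": 25},
    {"delta_pos": [-0.745,-0.566,0.055],"dr": [0,0,0.1306],"fingers": 25},
    {"delta_pos": [-0.745,-0.566,0.055],"dr": [0,0,0.1306],"fingers": 25},
    {"delta_pos": [-0.745,-0.566,0.055],"dr": [0,0,0.1306],"fingers": 25},
    {"delta_pos": [-0.745,-0.566,0.055],"dr": [0,0,0.1306],"fingers": 25},
    {"delta_pos": [-0.745,-0.566,0.055],"dr": [0,0,0.1306],"fingers": 25},
    {"delta_pos": [-0.745,-0.566,0.055],"dr": [0,0,0.1306],"fingers": 25},
    {"delta_pos": [-0.745,-0.566,0.055],"dr": [0,0,0.1306],"fingers": 25},
    {"delta_pos": [-0.745,-0.566,0.055],"dr": [0,0,0.1306],"fingers": 25},
  ],
)

```text
t: 2.1
position: [570.9, -39.0, 190.4]
tcp_rot: [0.0, 0.527, 0.85, 0.0]
contact_force: [-0.6, 0.3, 0.2]
finger_gap: 25.0
gripper_force: 0.0
```

```bash
python3 -c "
from h import *
rep(); go(jig(-138,0,25))"
```

```text
t 2.1 jig [-1.370e+02 -1.000e-01  1.904e+02] F jig [0.5 0.4 0.2] gap 24.953468282419852
delta_pos [-1.400e-03 -2.000e-04  2.205e-01] dr [0.     0.     0.0002]
```

>>> step_arm(
  targets=[
    {"delta_pos": [0,0,0.06],"dr": [0,0,0],"fingers": 25},
    {"delta_pos": [0,0,0.12],"dr": [0,0,0],"fingers": 25},
    {"delta_pos": [0,0,0.17],"dr": [0,0,0],"fingers": 25},
    {"delta_pos": [0,0,0.2],"dr": [0,0,0],"fingers": 25},
    {"delta_pos": [0,0,0.213],"dr": [0,0,0],"fingers": 25},
    {"delta_pos": [0,0,0.22],"dr": [0,0,0],"fingers": 25},
    {"delta_pos": [0,0,0.22],"dr": [0,0,0],"fingers": 25},
    {"delta_pos": [0,0,0.22],"dr": [0,0,0],"fingers": 25},
  ],
)

```text
t: 2.9
position: [572.0, -40.0, 26.3]
tcp_rot: [0.001, 0.527, 0.85, 0.0]
contact_force: [-1.1, 0.8, 0.6]
finger_gap: 24.9
gripper_force: 0.0
```

Run:
```python
from h import *
rep(); go(jig(-66,0,25))
f=snap('scene'); cv2.imwrite('pics/s2.png',cv2.resize(cv2.convertScaleAbs(f['frame'][170:310,250:420],alpha=1.6),None,fx=4,fy=4,interpolation=2))
```

```text
t 2.9 jig [-138.3   -0.7   26.3] F jig [1.2 0.6 0.6] gap 24.939297891372686
delta_pos [ 0.0964 -0.0009  0.0016] dr [ 0.0003  0.0002 -0.    ]
```

View pics/s2.png

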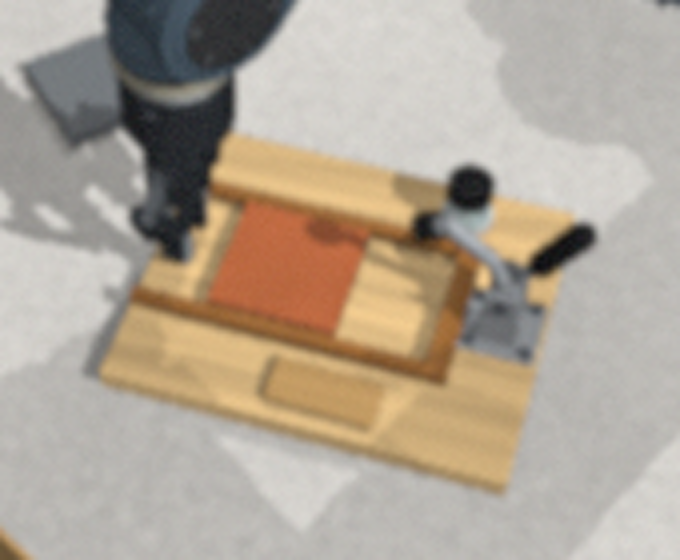

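The fingertips, at (150–190, 215–255) in the crop, stand in the channel behind the tile with a gap. The tile is at (290,270), the fence at (450,320). I'll push slowly.

>>> step_arm(
  targets=[
    {"delta_pos": [0.012,-0.001,0.003],"dr": [0,0,0],"fingers": 25},
    {"delta_pos": [0.02,-0.001,0.003],"dr": [0,0,0],"fingers": 25},
    {"delta_pos": [0.026,-0.001,0.003],"dr": [0,0,0],"fingers": 25},
    {"delta_pos": [0.032,-0.001,0.003],"dr": [0,0,0],"fingers": 25},
    {"delta_pos": [0.038,-0.001,0.003],"dr": [0,0,0],"fingers": 25},
    {"delta_pos": [0.044,-0.001,0.003],"dr": [0,0,0],"fingers": 25},
    {"delta_pos": [0.05,-0.001,0.003],"dr": [0,0,0],"fingers": 25},
    {"delta_pos": [0.056,-0.001,0.003],"dr": [0,0,0],"fingers": 25},
    {"delta_pos": [0.062,-0.001,0.003],"dr": [0,0,0],"fingers": 25},
    {"delta_pos": [0.068,-0.001,0.003],"dr": [0,0,0],"fingers": 25},
    {"delta_pos": [0.074,-0.001,0.003],"dr": [0,0,0],"fingers": 25},
    {"delta_pos": [0.08,-0.001,0.003],"dr": [0,0,0],"fingers": 25},
    {"delta_pos": [0.086,-0.001,0.003],"dr": [0,0,0],"fingers": 25},
    {"delta_pos": [0.092,-0.001,0.003],"dr": [0,0,0],"fingers": 25},
    {"delta_pos": [0.096,-0.001,0.003],"dr": [0,0,0],"fingers": 25},
    {"delta_pos": [0.096,-0.001,0.003],"dr": [0,0,0],"fingers": 25},
  ],
)

```text
t: 4.55
position: [538.1, 24.7, 22.6]
tcp_rot: [-0.0, 0.527, 0.85, -0.0]
contact_force: [-0.3, 0.3, -0.2]
finger_gap: 24.7
gripper_force: 0.0
```

Run:
```python
from h import *
rep(); go(jig(-56,0,23.5))
```

```text
t 4.55 jig [-65.3   1.   22.6] F jig [ 0.4  0.2 -0.2] gap 24.668633862796423
delta_pos [ 0.0124  0.0013 -0.0012] dr [-0.0001 -0.0001 -0.    ]
```

>>> step_arm(
  targets=[
    {"delta_pos": [0.003,0,0],"dr": [0,0,0],"fingers": 25},
    {"delta_pos": [0.006,0,0],"dr": [0,0,0],"fingers": 25},
    {"delta_pos": [0.008,0,0],"dr": [0,0,0],"fingers": 25},
    {"delta_pos": [0.008,0,0],"dr": [0,0,0],"fingers": 25},
    {"delta_pos": [0.008,0,0],"dr": [0,0,0],"fingers": 25},
  ],
)

```text
t: 5.05
position: [535.7, 29.7, 22.7]
tcp_rot: [-0.0, 0.528, 0.85, -0.0]
contact_force: [0.1, 0.6, 0.7]
finger_gap: 25.3
gripper_force: 0.0
```

Run:
```python
from h import *
rep()
f=snap('scene'); cv2.imwrite('pics/s3.png',cv2.resize(cv2.convertScaleAbs(f['frame'][170:310,250:420],alpha=1.6),None,fx=4,fy=4,interpolation=2))
```

```text
t 5.05 jig [-59.8   0.9  22.7] F jig [ 0.5 -0.4  0.7] gap 25.303616564190015
```

View pics/s3.png

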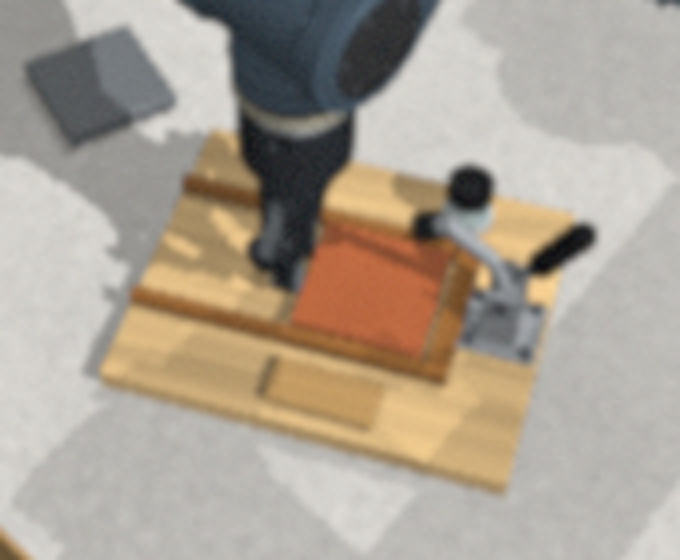

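The tile nearly reaches the fence: a thin strip of board remains at about (432,340). I'll keep going in small steps until the force rises.

>>> step_arm(
  targets=[
    {"delta_pos": [0.002,0,0],"dr": [0,0,0],"fingers": 25},
    {"delta_pos": [0.004,0,0],"dr": [0,0,0],"fingers": 25},
    {"delta_pos": [0.006,0,0],"dr": [0,0,0],"fingers": 25},
    {"delta_pos": [0.006,0,0],"dr": [0,0,0],"fingers": 25},
  ],
)

```text
t: 5.5
position: [533.9, 33.8, 22.8]
tcp_rot: [-0.0, 0.527, 0.85, -0.0]
contact_force: [-0.0, -0.4, -0.9]
finger_gap: 24.7
gripper_force: 0.0
```

>>> step_arm(
  targets=[
    {"delta_pos": [0.0015,0,0],"dr": [0,0,0],"fingers": 25},
    {"delta_pos": [0.003,0,0],"dr": [0,0,0],"fingers": 25},
    {"delta_pos": [0.003,0,0],"dr": [0,0,0],"fingers": 25},
  ],
)

```text
t: 5.8
position: [534.0, 34.2, 23.1]
tcp_rot: [0.001, 0.527, 0.85, -0.0]
contact_force: [4.1, -14.6, -0.5]
finger_gap: 24.9
gripper_force: 7.1
```

```bash
python3 -c "
from h import *
rep()"
```

```text
t 5.8 jig [-55.    0.5  23.1] F jig [-14.9   2.9  -0.5] gap 24.92529161923281
```

Force rose to 15 N with the fingers at jig x = -55, matching home (-45 - 11). I'll back off, rise, cross over to the far side, then check before touching the lever.

>>> step_arm(
  targets=[
    {"delta_pos": [-0.01,0,0],"dr": [0,0,0],"fingers": 25},
    {"delta_pos": [-0.025,0,0],"dr": [0,0,0],"fingers": 25},
    {"delta_pos": [-0.035,0,0],"dr": [0,0,0],"fingers": 25},
    {"delta_pos": [-0.035,0,-0.02],"dr": [0,0,0],"fingers": 25},
    {"delta_pos": [-0.035,0,-0.07],"dr": [0,0,0],"fingers": 25},
    {"delta_pos": [-0.035,0,-0.13],"dr": [0,0,0],"fingers": 25},
    {"delta_pos": [-0.035,0,-0.19],"dr": [0,0,0],"fingers": 0},
    {"delta_pos": [-0.035,0,-0.25],"dr": [0,0,0],"fingers": 0},
    {"delta_pos": [-0.035,0,-0.28],"dr": [0,0,0],"fingers": 0},
    {"delta_pos": [-0.035,0,-0.28],"dr": [0,0,0],"fingers": 0},
    {"delta_pos": [0.03,0,-0.28],"dr": [0,0,0],"fingers": 0},
    {"delta_pos": [0.09,0,-0.28],"dr": [0,0,0],"fingers": 0},
    {"delta_pos": [0.15,0,-0.28],"dr": [0,0,0],"fingers": 0},
    {"delta_pos": [0.21,0,-0.28],"dr": [0,0,0],"fingers": 0},
    {"delta_pos": [0.27,0,-0.28],"dr": [0,0,0],"fingers": 0},
    {"delta_pos": [0.305,0,-0.28],"dr": [0,0,0],"fingers": 0},
    {"delta_pos": [0.305,0,-0.28],"dr": [0,0,0],"fingers": 0},
    {"delta_pos": [0.305,0,-0.28],"dr": [0,0,0],"fingers": 0},
  ],
)

```text
t: 7.6
position: [431.0, 240.8, 232.5]
tcp_rot: [-0.0, 0.527, 0.85, -0.0]
contact_force: [0.7, -0.4, -0.7]
finger_gap: 0.0
gripper_force: 0.0
```

Run:
```python
from h import *
rep(); go(jig(170,0,106))
f=snap('scene'); a=cv2.resize(cv2.convertScaleAbs(f['frame'][195:305,255:405],alpha=1.6),None,fx=5,fy=5,interpolation=2)
p=[jig(-45,-45,32),jig(-45,45,32),jig(45,45,32),jig(45,-45,32),jig(125,0,132),jig(85,0,63)]
for q in proj(f,p): cv2.circle(a,tuple(int(v) for v in (q-[255,195])*5+2),3,(255,0,0),-1)
cv2.imwrite('pics/s4.png',a)
```

```text
t 7.6 jig [175.9   1.1 232.5] F jig [-0.7 -0.4 -0.7] gap 0.008799729147038025
delta_pos [-0.0078  0.0016  0.1686] dr [-0.0002  0.      0.0002]
```

View pics/s4.png

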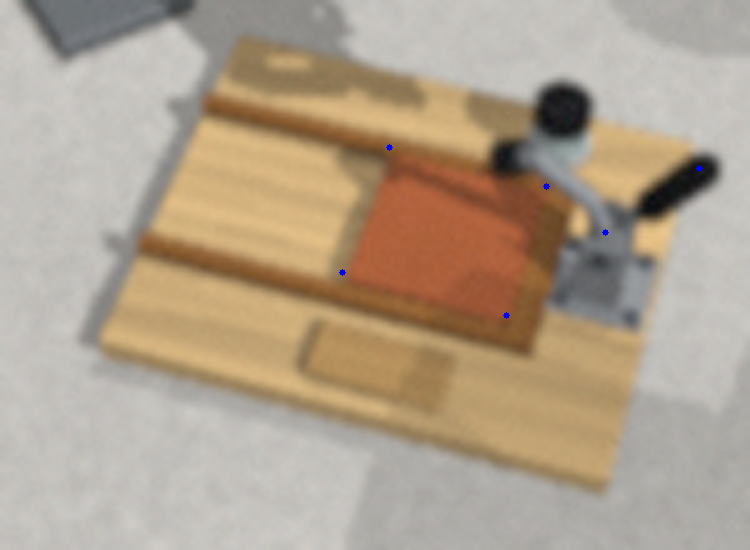

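The tile now sits flush against the fence at (530,250), with no board showing between them. The lever is still open, its tip at (705,165) close to my prediction. I'll descend on the far side.

>>> step_arm(
  targets=[
    {"delta_pos": [0,0.0015,0.05],"dr": [0,0,0],"fingers": 0},
    {"delta_pos": [0,0.0015,0.1],"dr": [0,0,0],"fingers": 0},
    {"delta_pos": [0,0.0015,0.14],"dr": [0,0,0],"fingers": 0},
    {"delta_pos": [0,0.0015,0.165],"dr": [0,0,0],"fingers": 0},
    {"delta_pos": [0,0.0015,0.168],"dr": [0,0,0],"fingers": 0},
    {"delta_pos": [0,0.0015,0.168],"dr": [0,0,0],"fingers": 0},
    {"delta_pos": [-0.015,0.0015,0.168],"dr": [0,0,0],"fingers": 0},
    {"delta_pos": [-0.025,0.0015,0.168],"dr": [0,0,0],"fingers": 0},
    {"delta_pos": [-0.032,0.0015,0.168],"dr": [0,0,0],"fingers": 0},
    {"delta_pos": [-0.039,0.0015,0.168],"dr": [0,0,0],"fingers": 0},
    {"delta_pos": [-0.046,0.0015,0.168],"dr": [0,0,0],"fingers": 0},
    {"delta_pos": [-0.053,0.0015,0.168],"dr": [0,0,0],"fingers": 0},
    {"delta_pos": [-0.06,0.0015,0.168],"dr": [0,0,0],"fingers": 0},
  ],
)

```text
t: 8.95
position: [452.7, 200.6, 106.9]
tcp_rot: [0.0, 0.527, 0.85, 0.0]
contact_force: [-1.8, 2.6, 2.7]
finger_gap: -0.2
gripper_force: 1.6
```

```bash
python3 -c "
from h import *
rep();go(jig(85,0,106))"
```

```text
t 8.95 jig [130.3  -0.5 106.9] F jig [3.2 0.5 2.7] gap -0.22715468478264667
delta_pos [-0.0603 -0.0007  0.0012] dr [ 0. -0. -0.]
```

Contact on the handle, about 3 N. Pushing on past centre.

>>> step_arm(
  targets=[
    {"delta_pos": [-0.007,0,0],"dr": [0,0,0],"fingers": 0},
    {"delta_pos": [-0.014,0,0],"dr": [0,0,0],"fingers": 0},
    {"delta_pos": [-0.021,0,0],"dr": [0,0,0],"fingers": 0},
    {"delta_pos": [-0.028,0,0],"dr": [0,0,0],"fingers": 0},
    {"delta_pos": [-0.035,0,0],"dr": [0,0,0],"fingers": 0},
    {"delta_pos": [-0.042,0,0],"dr": [0,0,0],"fingers": 0},
    {"delta_pos": [-0.049,0,0],"dr": [0,0,0],"fingers": 0},
    {"delta_pos": [-0.056,0,0],"dr": [0,0,0],"fingers": 0},
    {"delta_pos": [-0.062,0,0],"dr": [0,0,0],"fingers": 0},
    {"delta_pos": [-0.062,0,0],"dr": [0,0,0],"fingers": 0},
  ],
)

```text
t: 9.95
position: [473.4, 158.7, 106.8]
tcp_rot: [0.0, 0.528, 0.849, 0.0]
contact_force: [-0.3, 0.2, 0.3]
finger_gap: 0.3
gripper_force: 0.0
```

Run:
```python
from h import *
rep()
f=snap('scene'); cv2.imwrite('pics/s5.png',cv2.resize(cv2.convertScaleAbs(f['frame'][170:310,250:420],alpha=1.6),None,fx=4,fy=4,interpolation=2))
```

```text
t 9.95 jig [ 83.5  -0.5 106.8] F jig [0.3 0.2 0.3] gap 0.2972238656719238
```

View pics/s5.png

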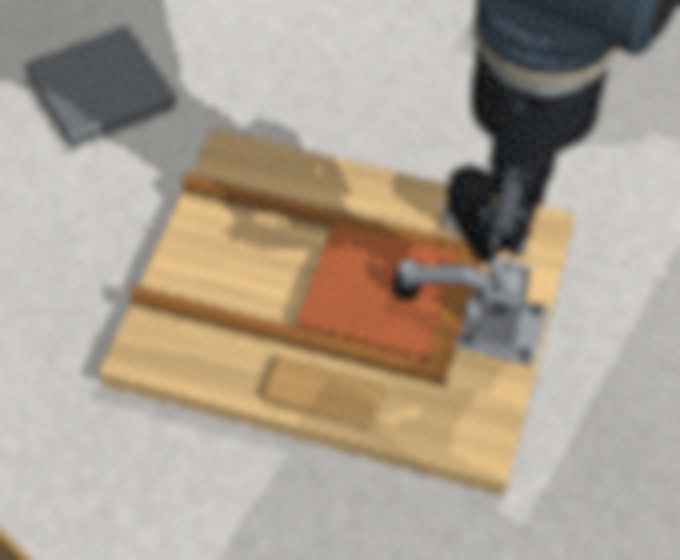

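The lever has snapped over and its pad at (405,280) bears on the tile, which is still against the fence. I'll retreat back along +x, then up.

>>> step_arm(
  targets=[
    {"delta_pos": [0.02,0,0],"dr": [0,0,0],"fingers": 0},
    {"delta_pos": [0.06,0,0],"dr": [0,0,0],"fingers": 0},
    {"delta_pos": [0.11,0,0],"dr": [0,0,0],"fingers": 0},
    {"delta_pos": [0.14,0,-0.04],"dr": [0,0,0],"fingers": 0},
    {"delta_pos": [0.16,0,-0.1],"dr": [0,0,0],"fingers": 0},
    {"delta_pos": [0.16,0,-0.16],"dr": [0,0,0],"fingers": 0},
    {"delta_pos": [0.16,0,-0.2],"dr": [0,0,0],"fingers": 0},
    {"delta_pos": [0.16,0,-0.2],"dr": [0,0,0],"fingers": 0},
    {"delta_pos": [0.16,0,-0.2],"dr": [0,0,0],"fingers": 0},
  ],
)

```text
t: 10.9
position: [419.3, 267.3, 256.7]
tcp_rot: [0.0, 0.527, 0.85, 0.0]
contact_force: [-0.2, -0.2, -0.7]
finger_gap: -0.3
gripper_force: 0.0
```

Run:
```python
from h import *
rep()
f=snap('scene'); cv2.imwrite('pics/s6.png',cv2.resize(cv2.convertScaleAbs(f['frame'][195:305,255:405],alpha=1.6),None,fx=5,fy=5,interpolation=2))
```

```text
t 10.9 jig [ 2.048e+02 -2.000e-01  2.567e+02] F jig [-0.1  0.2 -0.7] gap -0.31189606682053095
```

View pics/s6.png

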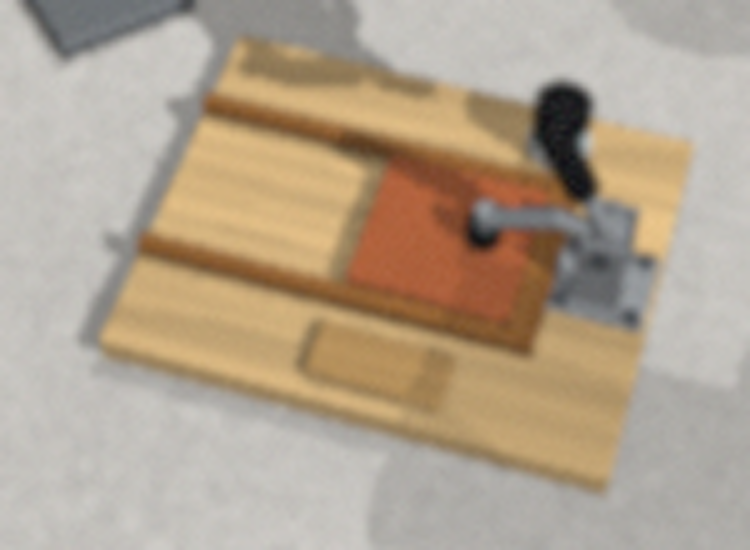

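The clamp is shut with its pad at (482,232) on the tile. The tile is flush with the fence, and the rib (375,365) and jar (562,110) are where they were.

```bash
python3 -c "
from station import *
print(hand_in())"
```

```text
the job is handed in; nothing more can be done
None
```

The job is handed in at about 11 s of the 42 s allowed: the tile was pushed home against the fence first (force rose to about 15 N), then the lever was flipped and snapped shut with its pad on the tile; the rib and glaze jar look unmoved and the arm is clear, but no verdict came back.

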